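# Load the analyser's reagent carrier

### The arm

A 6-joint arm with a two-finger parallel gripper is mounted at the origin on a cart in front of the work surface, level with it; the furniture and walls round the work are solid. World frame = base frame: x ahead of the robot, y to its left, z up, the work surface at z = 0. Lengths are in mm, angles in rad, forces in N, time in s.
With the tool pointing down it reaches from about 400 to 925 mm from the base axis. Payload 12.5 kg.
Tool frame: the origin (TCP) lies midway between the tips of the shut fingers; the grasp point (between the pads) lies 19 mm behind it; z points along the fingers, y is the line along which they close (so a half turn about z gives the same grasp; the last joint's range is limited). The gripper opens to 95 mm and grips with 3 to 60 N. Pads are 20 mm wide; open, the fingers measure 119 mm over their backs; the gripper's body (75 mm by 180 mm) begins 59 mm behind the grasp point.
Start: joints at [1.083, 0.491, 1.559, -0, 1.092, -0.106], TCP at [232.855, 580.022, 214.661] pointing down, gripper open.
Joint ranges: [-3.1, 3.1], [-0.84, 2.19], [0.05, 2.79], [-1.13, 4.28], [0.06, 2.93], [-2.69, 2.69]. Speed limits (rad/s): [2.22, 2.22, 2.79, 3.14, 3.14, 3.14].

### API

Orientations are given as [roll, pitch, yaw] about the fixed x, y, z axes, in that order (R = Rz(yaw) Ry(pitch) Rx(roll)).
In Python, from cell import * gives the robot as it stands.
- The arm moves only by the tool servo_tool, never from a script. Its argument "moves" is one flat list of numbers, 5 for each row, row after row: the shift along the world's x, y, z as a fraction of full scale, then the turn about the world's z as a fraction of full scale, then the opening, from 0 (shut) to 1 (fully open). A call has 1 to 12 rows; each row is the pose to reach, as a shift and turn from the pose commanded when the call began, turning the shorter way round; what a row does not reach only later rows make up. Full scale, the value 1, is 400 mm for a shift and 180 degrees for a turn. A row lasts 1/12 s, in which the tool goes at most 41.7 mm and 7.16 degrees, less where a joint would pass 70% of its speed; a pose out of reach is approached as far as the arm can. A call with a number of a shift or a turn outside -1 to 1 is refused whole. A call with a gripper value outside its range is refused whole. The fingers move at their own pace and stop on an object; the grip force is fixed at half the most. Time passes only in rows, so rows that repeat a pose let the fingers close. It gives the time, the measured TCP pose, the force, the opening and the grip force at its end, in the units of the state.
- state(): the state, without advancing time (a new reading comes with each control period).
- read_camera(name): name is "side" or "top"; returns (picture, depth): 384x512x3 uint8, blue, green, red; 384x512 float32, mm along the optical axis (not along the pixel's ray), 0 where there is no reading.
- get_calibration(name): a dict with "K" (3x3 intrinsics, pixels), "R" (3x3) and "t" (3): a world point X has camera coordinates R X + t. Camera axes: x right, y down, z forward; pixel columns grow to the right and rows downward; lengths in mm; the calibration is good to about 2 mm. A picture is of the moment at which its call begins. get_calibration takes no time and is no camera call.
- job_done(): hands the job in; it is judged then, once.
The state is a dict: "t": time; "joints": joint angles; "qvel": joint speeds; "tau": joint torques, N m; "eef_pos": TCP position; "tcp_rot": TCP orientation; "ft_force": force on the tool from outside, world axes, zero at the start; "moment": the same for the moment, N m; "opening": opening from 0.0 (shut) to 1.0 (fully open); "grip_force": force on a finger pad.
Only numpy, scipy, OpenCV 4.12 (cv2) and the standard library are available. Lean on these libraries where they do the work, as an engineer would, in place of code of your own. Each camera call takes 0.05 s, during which the arm holds its last target. There are 200 camera calls.

### The job

Load the analyser's grey reagent carrier: stand each of the four bottles whose cap is white, blue, red or yellow upright in the seat whose collar has the same colour as its cap, all the way down on the seat's floor. The yellow-capped one is still packed in the cardboard carton: lift it out and leave its green-capped and black-capped neighbours standing there. Keep every bottle upright and set the bottles down gently, without dropping them into the seats.

Things in the scene. Friction and masses are not known exactly. Their poses are not given: they have to be found in the camera images.
- bottle_white: Amber bottle with a white cap, 115 mm high, 0.3 kg; body 60 mm across to 78 mm up, then a sloping shoulder; cap 33 mm across from 99 mm up. Origin: centre of underside; z up its axis. Grip the cap from above, fingertips 11 mm below its top (lower they meet the shoulder). On the worktop, left of the carrier; mind the tall analyser's corner (x 0.57, y 0.22).
- bottle_blue: White bottle with a blue cap, 100 mm high, 0.2 kg; body 54 mm across to 68 mm up, then a sloping shoulder; cap 30 mm across from 86 mm up. Origin: centre of underside; z up its axis. Grip the cap from above, fingertips 11 mm below its top (lower they meet the shoulder). On the worktop, left of the carrier; mind the tall analyser's corner (x 0.57, y 0.22).
- bottle_red: Small white bottle with a red cap, 82 mm high, 0.1 kg; body 44 mm across to 56 mm up, then a sloping shoulder; cap 24 mm across from 70 mm up. Origin: centre of underside; z up its axis. Grip the cap from above, fingertips 11 mm below its top (lower they meet the shoulder). On the worktop, left of the carrier; mind the tall analyser's corner (x 0.57, y 0.22).
- bottle_yellow: Amber bottle with a yellow cap, 116 mm high, 0.3 kg; body 60 mm across to 78 mm up, then a sloping shoulder; cap 35 mm across from 99 mm up. Origin: centre of underside; z up its axis. Grip the cap from above, fingertips 11 mm below its top (lower they meet the shoulder). In the carton, in a row with the green and black ones, order changing, touching, 60 mm apart, floor 4 mm above the worktop.
- bottle_green: Amber bottle with a green cap, 116 mm high, 0.3 kg; body 60 mm across to 78 mm up, then a sloping shoulder; cap 35 mm across from 99 mm up. Origin: centre of underside; z up its axis. Not wanted, stays. The fixed open carton round the row of 3, right of the carrier: 190 x 74 mm, 62 mm high, flaps 20 mm further out, 3 mm play beside the row.
- bottle_black: Amber bottle with a black cap, 116 mm high, 0.3 kg; body 60 mm across to 78 mm up, then a sloping shoulder; cap 35 mm across from 99 mm up. Origin: centre of underside; z up its axis. Not wanted: it stays where it stands in the carton, in the row of three.
- seat_white: Fixed round seat with a white collar: bore 72 mm across, flaring to 80 mm at the rim. Origin: on the bore's axis, 6 mm above the worktop, 2 mm below the seat's floor; z up. Rim 64 mm, floor 8 mm above the worktop. The 4 seats (86 mm outside) form a square, centres 90 mm apart, order changing, in the low grey carrier tray (194 mm square), turned up to 20 degrees.
- seat_blue: Fixed round seat with a blue collar: bore 66 mm across, flaring to 74 mm at the rim. Origin: on the bore's axis, 6 mm above the worktop, 14 mm below the seat's floor; z up. Rim 64 mm, floor 20 mm above the worktop. The 4 seats (86 mm outside) form a square, centres 90 mm apart, order changing, in the low grey carrier tray (194 mm square), turned up to 20 degrees.
- seat_red: Fixed round seat with a red collar: bore 56 mm across, flaring to 64 mm at the rim. Origin: on the bore's axis, 6 mm above the worktop, 26 mm below the seat's floor; z up. Rim 64 mm, floor 32 mm above the worktop. The 4 seats (86 mm outside) form a square, centres 90 mm apart, order changing, in the low grey carrier tray (194 mm square), turned up to 20 degrees.
- seat_yellow: Fixed round seat with a yellow collar: bore 72 mm across, flaring to 80 mm at the rim. Origin: on the bore's axis, 6 mm above the worktop, 2 mm below the seat's floor; z up. Rim 64 mm, floor 8 mm above the worktop. The 4 seats (86 mm outside) form a square, centres 90 mm apart, order changing, in the low grey carrier tray (194 mm square), turned up to 20 degrees.
Not all that is in view belongs to the job. What is shaped like the bottle_white but pink is not meant.

How it is judged:
By the outcome, as a careful person would: the job done as asked, in the order asked, and still so for the second after the job is handed in, with the robot touching nothing.
It also fails if it takes over 99 s, if anything falls off the work surface, if the arm or the gripper's body presses on something with over 40 N, if the wrist force passes 120 N, or if a joint passes its speed limit or range.

## Working session

There is one attempt and no reset: what is moved stays moved. The work goes in short steps, Python scripts to look and compute and a tool call to move; the robot and the scene stay as the last step left them, time stands still between calls to the robot, and variables do not carry over. Pictures are saved under pics/ and viewed, at most 14 in all, crops included, and the job is handed in when it is done.

Besides the shell and the picture viewer there is one more tool, called after "Emit:" by a JSON object that holds its "name" and its "arguments", one argument or row to a line. servo_tool: Moves the arm, as the interface text tells. Its arguments: {"type":"object","properties":{"moves":{"type":"array"}},"required":["moves"]}

```bash
ls; mkdir -p pics
python3 - <<'E'
from cell import *
import cv2,numpy as np
for n in("top","side"):
    p,d=read_camera(n); cv2.imwrite(f"pics/{n}0.png",p); np.save(f"pics/{n}0.npy",d)
    c=get_calibration(n); print(n,c["K"],c["R"],c["t"])
print(state())
E
```

```text
pics
top [[445.04510349   0.         250.45853971]
 [  0.         445.04510349 185.55816306]
 [  0.           0.           1.        ]] [[-0.00802899 -0.99976216  0.02027725]
 [-0.98171274  0.00402383 -0.19032581]
 [ 0.19019895 -0.02143456 -0.98151155]] [  15.96653625  565.37516885 1230.93288631]
side [[469.65171351   0.         256.88571319]
 [  0.         469.65171351 194.33479268]
 [  0.           0.           1.        ]] [[-0.93938567 -0.34255181 -0.0145882 ]
 [-0.16024567  0.47626405 -0.86457728]
 [ 0.30311035 -0.80983381 -0.50228807]] [ 542.51240463   95.2214581  1352.2264365 ]
{'t': 0.1, 'joints': array([ 1.08339288e+00,  4.91474724e-01,  1.55938797e+00,  1.53864029e-05,
        1.09167034e+00, -1.05568676e-01]), 'qvel': array([ 0.00059699, -0.00115904, -0.00170038,  0.00040651,  0.00034946,
        0.00091671]), 'tau': array([ 1.71565836e-03, -6.13626122e+01, -2.58604610e+01,  6.93353964e-02,
        4.70776227e-02,  1.07876937e-05]), 'eef_pos': array([232.74984223, 579.82271551, 214.13561759]), 'tcp_rot': array([-3.14065895e+00, -1.12661731e-04,  2.75975073e+00]), 'ft_force': array([ 0.38996356, -0.14737666, -0.24725818]), 'moment': array([-0.02001836, -0.03176205, -0.00817078]), 'grip_force': 0.0, 'opening': 0.998792091266039}
```

View pics/top0.png

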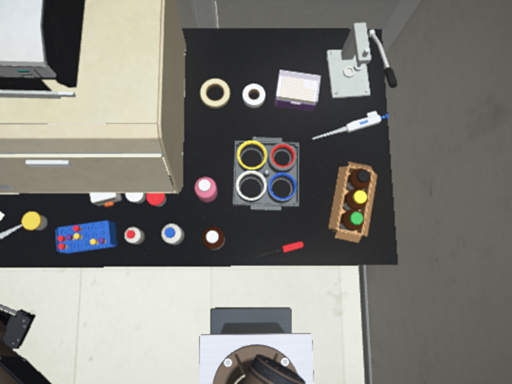

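View pics/side0.png

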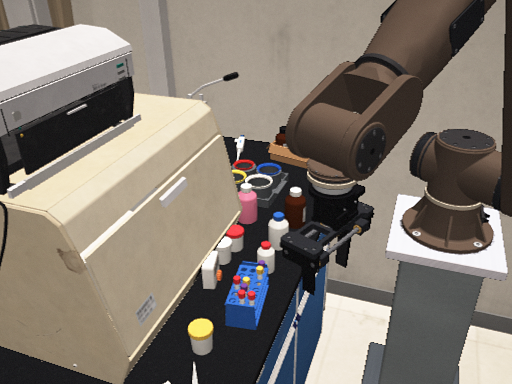

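The top view shows amber/white cap (213,237), white/blue cap (172,233), small white/red cap (133,235), and a pink decoy at (205,186). The carton row holds black (362,176), yellow (360,197) and green (357,217). The collars are yellow (252,155), red (284,157), white (251,186) and blue (283,187). There are other red and yellow lids at (157,198) and (33,220), so I'll enlarge and measure.

```bash
cat > h.py <<'E'
from cell import *
import cv2,numpy as np
def ray(n,uv,z):
    c=get_calibration(n);K,R,t=[np.array(c[k],float) for k in("K","R","t")]
    uv=np.atleast_2d(uv).astype(float); d=np.c_[uv,np.ones(len(uv))]@np.linalg.inv(K).T@R
    o=-R.T@t; return (o+d*((z-o[2])/d[:,2])[:,None])[:,:2]
def cloud(n,d):
    c=get_calibration(n);K,R,t=[np.array(c[k],float) for k in("K","R","t")]
    v,u=np.mgrid[:d.shape[0],:d.shape[1]]
    p=np.stack([u,v,np.ones_like(u)],-1)@np.linalg.inv(K).T*d[...,None]
    return (p-t)@R
def mask(p,col):
    h,s,v=[a.astype(int) for a in cv2.split(cv2.cvtColor(p,cv2.COLOR_BGR2HSV))]
    return {"white":(s<50)&(v>150),"blue":(abs(h-110)<13)&(s>120)&(v>70),"red":((h<8)|(h>172))&(s>140)&(v>90),
     "yellow":(abs(h-27)<7)&(s>130)&(v>120),"green":(abs(h-60)<20)&(s>100)&(v>60)}[col].astype(np.uint8)
def blob(p,col,box,z,n="top",scale=4):
    x0,y0,x1,y1=box
    q=cv2.resize(p[y0:y1,x0:x1],None,fx=scale,fy=scale,interpolation=cv2.INTER_CUBIC)
    m=mask(q,col); cs,_=cv2.findContours(m,cv2.RETR_EXTERNAL,cv2.CHAIN_APPROX_NONE)
    c=max(cs,key=cv2.contourArea)[:,0]
    uv=(c+.5)/scale-.5+[x0,y0]
    w=ray(n,uv,z).astype(np.float32)
    cc,r=cv2.minEnclosingCircle(w); e=cv2.fitEllipse(w)
    return np.round(cc,1),round(2*r,1),np.round(e[0],1),np.round(e[1],1),uv.mean(0).round(1)
E
cat > m.py <<'E'
from h import *
p=cv2.imread("pics/top0.png");d=np.load("pics/top0.npy");W=cloud("top",d)
S=[("white cap","white",(203,227,223,247),115),("blue cap","blue",(160,222,183,245),100),("red cap","red",(122,224,144,246),82),
("yellow cap","yellow",(350,188,370,207),120),("green cap","green",(346,207,368,228),120),
("seat white","white",(232,168,268,205),64),("seat blue","blue",(265,168,302,205),64),("seat red","red",(266,140,300,172),64),("seat yellow","yellow",(234,138,269,172),64),
]
for n,c,b,z in S:
    r=blob(p,c,b,z); u,v=r[4].round().astype(int); print(n,*r,"depthZ",W[v-1:v+2,u-1:u+2,2].mean().round(1))
a=cv2.resize(p[140:255,110:225],None,fx=5,fy=5);b=cv2.resize(p[150:250,320:385],None,fx=5.75,fy=5.75)[:575,:225+100]
cv2.imwrite("pics/crop0.png",np.hstack([a,b[:,100:]]))
E
python3 m.py
```

```text
white cap [415.6 118.5] 34.0 [415.6 118.6] [33.  33.1] [211.9 236.2] depthZ 115.8
blue cap [428.6 234.9] 26.7 [428.5 234.9] [25.  25.9] [169.4 232.1] depthZ 100.3
red cap [426.2 344.9] 20.8 [426.1 344.9] [19.6 20.3] [130.3 233.9] depthZ 82.2
yellow cap [ 521.1 -285.7] 39.7 [ 521.2 -285.5] [37.8 38.8] [359.9 196.3] depthZ 121.7
green cap [ 462.5 -271.5] 39.0 [ 462.4 -271.5] [36.6 37.9] [356.  217.9] depthZ 120.5
seat white [566.2  11.5] 91.6 [566.2  11.7] [87.5 90.2] [250.7 184.6] depthZ 8.3
seat blue [563.8 -78.3] 82.1 [563.5 -78.2] [79.5 80. ] [282.1 185.6] depthZ 21.9
seat red [653.2 -81. ] 68.6 [653. -81.] [66.9 67.4] [282.4 155.2] depthZ 32.2
seat yellow [656.    9.8] 89.1 [655.4   9.2] [83.5 86.3] [251.5 154.6] depthZ 9.6
```

View pics/crop0.png

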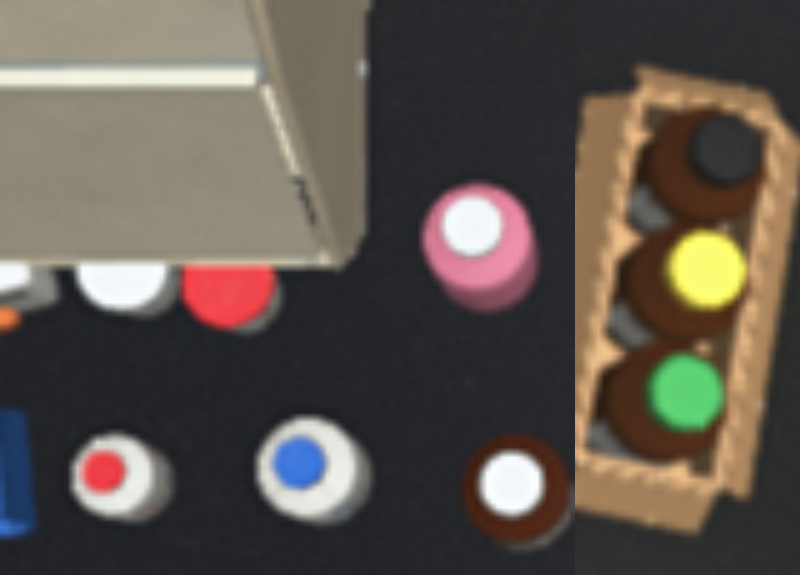

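The crop confirms the choices:
- **White:** (212,236) is the amber bottle. The other white-topped one at (205,186) is pink, so it's the decoy.
- **Red:** (130,234) is the small white bottle. (157,198) is only a jar lid by the analyser.
- **Yellow:** (360,196) is the middle one of the carton row.

The heights, the seat pitch (89–90 mm) and the row pitch (60.3 mm) all match the given sizes. I'll turn the tool 8.3° so the fingers close across the carton row, and start with red.

Emit:
{"name": "servo_tool", "arguments": {
  "moves": [0.483,-0.588,0,0.046,0.6,0.483,-0.588,0,0.046,0.6,0.483,-0.588,0,0.046,0.6,0.483,-0.588,0,0.046,0.6,0.483,-0.588,0,0.046,0.6,0.483,-0.588,0,0.046,0.6,0.483,-0.588,0,0.046,0.6,0.483,-0.588,0,0.046,0.6,0.483,-0.588,0,0.046,0.6,0.483,-0.588,0,0.046,0.6,0.483,-0.588,-0.15,0.046,0.6,0.483,-0.588,-0.2,0.046,0.6]
}}

```text
t: 1.1
eef_pos: [425.9, 346.3, 135.0]
tcp_rot: [3.138, 0.003, 2.905]
ft_force: [0.0, 0.6, -1.1]
opening: 0.597
grip_force: 0.0
```

Emit:
{"name": "servo_tool", "arguments": {
  "moves": [0,0,-0.08,0,0.6,0,0,-0.13,0,0.6,0,0,-0.159,0,0.6,0,0,-0.159,0,0.6,0,0,-0.159,0,0.6,0,0,-0.159,0,0,0,0,-0.159,0,0,0,0,-0.159,0,0,0,0,-0.159,0,0,0,0,-0.159,0,0,0,0,-0.159,0,0,0,0,-0.159,0,0]
}}

```text
t: 2.1
eef_pos: [426.2, 344.9, 71.4]
tcp_rot: [3.141, 0.0, 2.904]
ft_force: [0.2, 0.6, 2.2]
opening: 0.231
grip_force: 30.0
```

Emit:
{"name": "servo_tool", "arguments": {
  "moves": [0,0,0.03,0,0,0,0,0.09,0,0,0,0,0.17,0,0,0,0,0.26,0,0,0,0,0.35,0,0,0,-0.03,0.42,0,0,0.03,-0.1,0.42,0,0,0.06,-0.18,0.42,0,0,0.1,-0.26,0.42,0,0,0.14,-0.34,0.42,0,0,0.18,-0.42,0.42,0,0,0.22,-0.5,0.42,0,0]
}}

```text
t: 3.1
eef_pos: [514.4, 143.1, 239.1]
tcp_rot: [3.142, -0.0, 2.904]
ft_force: [1.7, 0.0, -0.7]
opening: 0.235
grip_force: 30.0
```

Emit:
{"name": "servo_tool", "arguments": {
  "moves": [0.04,-0.07,0,0,0,0.08,-0.14,0,0,0,0.13,-0.21,0,0,0,0.18,-0.29,0,0,0,0.23,-0.37,0,0,0,0.28,-0.45,0,0,0,0.32,-0.52,0,0,0,0.348,-0.564,0,0,0,0.348,-0.564,0,0,0,0.348,-0.564,-0.06,0,0,0.348,-0.564,-0.13,0,0,0.348,-0.564,-0.2,0,0]
}}

```text
t: 4.1
eef_pos: [652.9, -80.4, 158.3]
tcp_rot: [3.141, 0.001, 2.904]
ft_force: [0.1, 0.4, -1.9]
opening: 0.232
grip_force: 30.0
```

```bash
cat > look.py <<'E'
import sys
from h import *
i=sys.argv[1]; out=[]
for n,b in(("top",(215,120,395,255)),("side",(180,100,360,235))):
    p,d=read_camera(n); cv2.imwrite(f"pics/{n}{i}.png",p); np.save(f"pics/{n}{i}.npy",d)
    x0,y0,x1,y1=b; out.append(cv2.resize(p[y0:y1,x0:x1],(400,300),interpolation=cv2.INTER_CUBIC))
cv2.imwrite(f"pics/look{i}.png",cv2.resize(np.vstack(out),(400,600)) if 0 else np.hstack(out))
s=state();print(s["eef_pos"].round(1),s["ft_force"].round(1),s["grip_force"],s["t"])
E
python3 look.py 1
```

```text
[650.9 -79.9 154.9] [-0.3  0.1 -0.7] 29.9996435675655 4.2
```

View pics/look1.png

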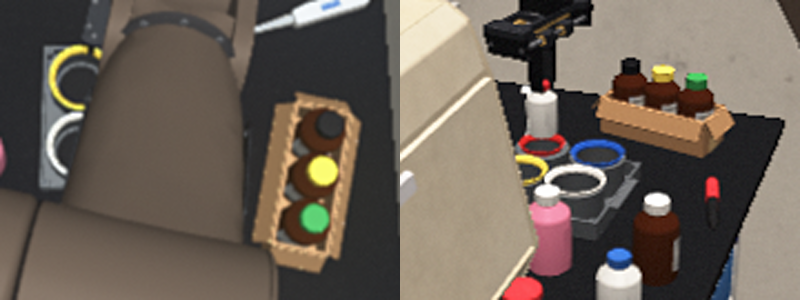

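The side view shows the red bottle above the red collar, centred.

Emit:
{"name": "servo_tool", "arguments": {
  "moves": [0,0,-0.03,0,0,0,0,-0.06,0,0,0,0,-0.085,0,0,0,0,-0.105,0,0,0,0,-0.12,0,0,0,0,-0.128,0,0,0,0,-0.132,0,0,0,0,-0.135,0,0,0,0,-0.135,0,0]
}}

```text
t: 4.95
eef_pos: [653.4, -80.8, 105.2]
tcp_rot: [3.141, 0.0, 2.904]
ft_force: [0.6, -0.2, -1.1]
opening: 0.234
grip_force: 30.0
```

Emit:
{"name": "servo_tool", "arguments": {
  "moves": [0,0,-0.002,0,0,0,0,-0.004,0,0,0,0,-0.004,0,0,0,0,-0.004,0,0]
}}

```text
t: 5.28
eef_pos: [653.3, -80.8, 103.6]
tcp_rot: [3.141, 0.0, 2.904]
ft_force: [-0.2, 0.0, -0.4]
opening: 0.238
grip_force: 30.0
```

Emit:
{"name": "servo_tool", "arguments": {
  "moves": [0,0,-0.002,0,0,0,0,-0.003,0,0,0,0,-0.003,0,0,0,0,-0.003,0,0]
}}

```text
t: 5.62
eef_pos: [653.8, -80.8, 103.4]
tcp_rot: [3.141, 0.002, 2.904]
ft_force: [-0.2, 1.0, 6.5]
opening: 0.235
grip_force: 30.0
```

Seated, with a light contact of 6.5 N. Now release and lift.

Emit:
{"name": "servo_tool", "arguments": {
  "moves": [0,0,0.002,0,0.3,0,0,0.002,0,0.6,0,0,0.002,0,0.6,0,0,0.002,0,0.6,0,0,0.002,0,0.6,0,0,0.05,0,0.6,0,0,0.15,0,0.6,0,0,0.25,0,0.6,0,0,0.344,0,0.6,0,0,0.344,0,0.6]
}}

```text
t: 6.45
eef_pos: [655.5, -81.2, 247.8]
tcp_rot: [3.141, 0.011, 2.904]
ft_force: [0.5, 0.3, 0.7]
opening: 0.595
grip_force: 0.0
```

Emit:
{"name": "servo_tool", "arguments": {
  "moves": [-0.05,0.07,0,0,0.6,-0.11,0.15,0,0,0.6,-0.17,0.23,0,0,0.6,-0.23,0.32,0,0,0.6,-0.29,0.41,0,0,0.6,-0.35,0.5,0,0,0.6,-0.41,0.58,0,0,0.6,-0.47,0.66,0,0,0.6,-0.52,0.73,0,0,0.6,-0.562,0.789,0,0,0.6,-0.562,0.789,0,0,0.6,-0.562,0.789,-0.08,0,0.6]
}}

```text
t: 7.45
eef_pos: [429.9, 236.8, 211.7]
tcp_rot: [3.136, 0.007, 2.907]
ft_force: [0.8, 0.7, 0.0]
opening: 0.6
grip_force: 0.0
```

```bash
cat > chk.py <<'E'
from h import *
p,d=read_camera("top");cv2.imwrite("pics/chk.png",p);q,_=read_camera("side");cv2.imwrite("pics/chks.png",q)
for n,c,b,z in[("red","red",(268,142,300,172),114),("white","white",(203,227,223,247),115)]:
    try: print(n,blob(p,c,b,z))
    except Exception as e: print(n,e)
print(state()["eef_pos"])
x=cv2.resize(p[120:255,140:320],(400,300)); y=cv2.resize(q[100:235,180:360],(400,300))
cv2.imwrite("pics/chkv.png",np.hstack([x,y]))
E
python3 chk.py
```

```text
red (array([639.9, -76.1]), 65.9, array([640. , -76.1]), array([60.8, 62.2]), array([282.5, 155.3]))
white (array([415.6, 118.5]), 34.0, array([415.6, 118.6]), array([33. , 33.2]), array([211.8, 236.2]))
[427.03495021 234.32285457 205.22035522]
```

View pics/chkv.png

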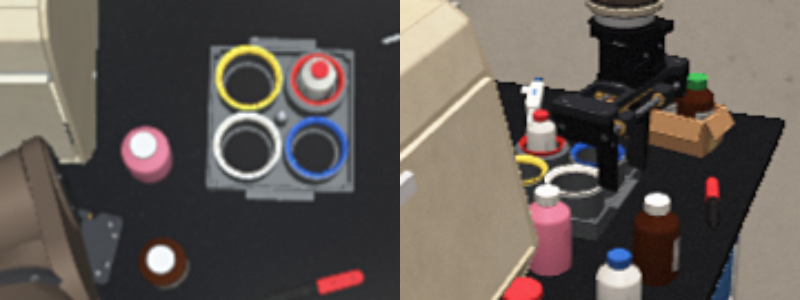

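The red bottle stands upright in the red collar. Now down to grip the blue cap.

Emit:
{"name": "servo_tool", "arguments": {
  "moves": [0,0,-0.08,0,0.6,0,0,-0.16,0,0.6,0,0,-0.23,0,0.6,0,0,-0.27,0,0.6,0,0,-0.297,0,0.6,0,0,-0.297,0,0.6,0,0,-0.297,0,0,0,0,-0.297,0,0,0,0,-0.297,0,0,0,0,-0.297,0,0,0,0,-0.297,0,0,0,0,-0.297,0,0]
}}

```text
t: 8.55
eef_pos: [428.8, 235.0, 89.6]
tcp_rot: [3.141, 0.001, 2.904]
ft_force: [-0.1, -0.2, 4.2]
opening: 0.289
grip_force: 29.9
```

Emit:
{"name": "servo_tool", "arguments": {
  "moves": [0,0,0.03,0,0,0,0,0.09,0,0,0,0,0.17,0,0,0,0,0.26,0,0,0,0,0.35,0,0,0,-0.03,0.4,0,0,0.03,-0.1,0.4,0,0,0.07,-0.18,0.4,0,0,0.11,-0.26,0.4,0,0,0.15,-0.35,0.4,0,0,0.19,-0.44,0.4,0,0,0.23,-0.52,0.4,0,0]
}}

```text
t: 9.55
eef_pos: [520.6, 24.7, 249.1]
tcp_rot: [-3.142, -0.0, 2.904]
ft_force: [1.1, 0.7, -2.8]
opening: 0.288
grip_force: 29.8
```

Emit:
{"name": "servo_tool", "arguments": {
  "moves": [0.035,-0.08,0,0,0,0.07,-0.16,0,0,0,0.1,-0.23,0,0,0,0.108,-0.263,0,0,0,0.108,-0.263,-0.03,0,0,0.108,-0.263,-0.1,0,0,0.108,-0.263,-0.18,0,0,0.108,-0.263,-0.24,0,0,0.108,-0.263,-0.29,0,0,0.108,-0.263,-0.32,0,0,0.108,-0.263,-0.335,0,0,0.108,-0.263,-0.34,0,0]
}}

```text
t: 10.55
eef_pos: [563.1, -78.0, 112.2]
tcp_rot: [3.141, -0.002, 2.905]
ft_force: [0.4, -0.3, -1.2]
opening: 0.288
grip_force: 29.8
```

Emit:
{"name": "servo_tool", "arguments": {
  "moves": [0,0,-0.002,0,0,0,0,-0.004,0,0,0,0,-0.006,0,0,0,0,-0.007,0,0,0,0,-0.007,0,0]
}}

```text
t: 10.97
eef_pos: [563.8, -78.4, 110.7]
tcp_rot: [3.141, 0.001, 2.904]
ft_force: [0.3, -0.2, -2.7]
opening: 0.291
grip_force: 29.8
```

Emit:
{"name": "servo_tool", "arguments": {
  "moves": [0,0,-0.002,0,0,0,0,-0.003,0,0,0,0,-0.004,0,0,0,0,-0.004,0,0,0,0,-0.004,0,0]
}}

```text
t: 11.38
eef_pos: [564.1, -78.4, 109.6]
tcp_rot: [3.141, 0.002, 2.904]
ft_force: [-1.7, 1.3, 7.2]
opening: 0.289
grip_force: 30.1
```

Emit:
{"name": "servo_tool", "arguments": {
  "moves": [0,0,0.002,0,0.35,0,0,0.002,0,0.6,0,0,0.002,0,0.6,0,0,0.002,0,0.6,0,0,0.002,0,0.6,0,0,0.05,0,0.6,0,0,0.15,0,0.6,0,0,0.25,0,0.6,0,0,0.33,0,0.6,0,0,0.33,0,0.6]
}}

```text
t: 12.22
eef_pos: [565.6, -78.8, 246.9]
tcp_rot: [-3.142, 0.009, 2.904]
ft_force: [0.4, -0.4, 0.5]
opening: 0.599
grip_force: 0.0
```

Emit:
{"name": "servo_tool", "arguments": {
  "moves": [-0.05,0.07,0,0,0.6,-0.11,0.15,0,0,0.6,-0.17,0.23,0,0,0.6,-0.23,0.31,0,0,0.6,-0.29,0.39,0,0,0.6,-0.34,0.45,0,0,0.6,-0.37,0.492,0,0,0.6,-0.37,0.492,0,0,0.6,-0.37,0.492,-0.05,0,0.6,-0.37,0.492,-0.12,0,0.6,-0.37,0.492,-0.18,0,0.6,-0.37,0.492,-0.22,0,0.6]
}}

```text
t: 13.22
eef_pos: [415.3, 118.0, 150.6]
tcp_rot: [-3.141, -0.001, 2.904]
ft_force: [0.7, 1.0, -0.3]
opening: 0.601
grip_force: 0.0
```

Emit:
{"name": "servo_tool", "arguments": {
  "moves": [0,0,-0.05,0,0.6,0,0,-0.09,0,0.6,0,0,-0.122,0,0.6,0,0,-0.122,0,0.6,0,0,-0.122,0,0.6,0,0,-0.122,0,0,0,0,-0.122,0,0,0,0,-0.122,0,0,0,0,-0.122,0,0,0,0,-0.122,0,0,0,0,-0.122,0,0]
}}

```text
t: 14.13
eef_pos: [416.0, 118.5, 104.3]
tcp_rot: [3.141, 0.001, 2.904]
ft_force: [0.2, -0.5, 4.7]
opening: 0.32
grip_force: 30.0
```

Emit:
{"name": "servo_tool", "arguments": {
  "moves": [0,0,0.03,0,0,0,0,0.08,0,0,0,0,0.15,0,0,0,0,0.23,0,0,0,0,0.31,0,0,0,0,0.37,0,0,0.04,-0.03,0.38,0,0,0.1,-0.07,0.38,0,0,0.17,-0.12,0.38,0,0,0.24,-0.17,0.38,0,0,0.31,-0.22,0.38,0,0,0.376,-0.267,0.38,0,0]
}}

```text
t: 15.13
eef_pos: [567.0, 10.4, 255.5]
tcp_rot: [-3.141, -0.001, 2.904]
ft_force: [0.2, 0.6, -2.4]
opening: 0.327
grip_force: 29.9
```

Emit:
{"name": "servo_tool", "arguments": {
  "moves": [0,0,0,0,0,0,0,-0.03,0,0,0,0,-0.1,0,0,0,0,-0.17,0,0,0,0,-0.24,0,0,0,0,-0.3,0,0,0,0,-0.33,0,0,0,0,-0.345,0,0,0,0,-0.35,0,0,0,0,-0.35,0,0]
}}

```text
t: 15.97
eef_pos: [566.1, 11.7, 115.9]
tcp_rot: [3.142, -0.0, 2.904]
ft_force: [0.7, 0.3, -2.1]
opening: 0.323
grip_force: 29.9
```

Emit:
{"name": "servo_tool", "arguments": {
  "moves": [0,0,-0.003,0,0,0,0,-0.006,0,0,0,0,-0.008,0,0,0,0,-0.01,0,0,0,0,-0.011,0,0,0,0,-0.011,0,0]
}}

```text
t: 16.47
eef_pos: [567.0, 11.5, 112.4]
tcp_rot: [3.141, 0.003, 2.904]
ft_force: [1.2, 0.5, 5.9]
opening: 0.326
grip_force: 30.0
```

Emit:
{"name": "servo_tool", "arguments": {
  "moves": [0,0,0.002,0,0.4,0,0,0.002,0,0.6,0,0,0.002,0,0.6,0,0,0.002,0,0.6,0,0,0.002,0,0.6,0,0,0.05,0,0.6,0,0,0.15,0,0.6,0,0,0.25,0,0.6,0,0,0.33,0,0.6,0,0,0.33,0,0.6]
}}

```text
t: 17.3
eef_pos: [568.0, 11.6, 249.7]
tcp_rot: [3.14, 0.009, 2.905]
ft_force: [-0.5, 0.4, 0.5]
opening: 0.602
grip_force: 0.0
```

Run:
```python
from h import *
p,_=read_camera("top");q,_=read_camera("side");cv2.imwrite("pics/t4.png",p);cv2.imwrite("pics/s4.png",q)
try: print(blob(p,"yellow",(350,188,370,207),120))
except Exception as e: print(e)
# cap top in the side view: 2-view check
x0,y0=270,120
m=mask(q[120:160,270:320],"yellow");v,u=np.nonzero(m);print(len(u),u.mean()+270,v.min()+120,v.max()+120)
c=get_calibration("side")
def proj(X): x=c["K"]@(c["R"]@np.array(X)+c["t"]); return x[:2]/x[2]
print(proj([521.1,-285.6,120]),proj([521.1,-285.6,109]),state()["eef_pos"])
cv2.imwrite("pics/v4.png",np.hstack([cv2.resize(p[120:255,215:395],(400,300)),cv2.resize(q[100:235,180:360],(400,300))]))
```

```text
(array([ 521.1, -285.7]), 39.7, array([ 521.2, -285.5]), array([37.9, 38.7]), array([359.9, 196.3]))
53 297.8301886792453 129 136
[298.53239026 130.62674419] [298.44064999 133.48350778] [566.1697477   11.62919198 244.25089284]
```

View pics/v4.png

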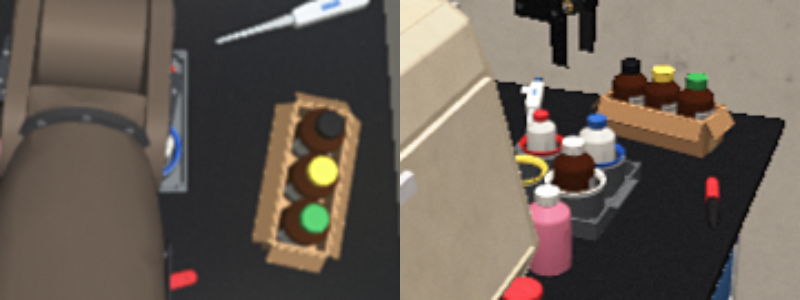

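Red, blue and white all stand upright in their collars. The two views agree on the yellow cap to within 1 px, so I'll go for it.

Emit:
{"name": "servo_tool", "arguments": {
  "moves": [-0.01,-0.07,0,0,0.6,-0.02,-0.15,0,0,0.6,-0.04,-0.24,0,0,0.6,-0.05,-0.33,0,0,0.6,-0.06,-0.42,0,0,0.6,-0.08,-0.51,0,0,0.6,-0.09,-0.6,0,0,0.6,-0.105,-0.68,0,0,0.6,-0.112,-0.743,0,0,0.6,-0.112,-0.743,0,0,0.6,-0.112,-0.743,-0.06,0,0.6,-0.112,-0.743,-0.12,0,0.6]
}}

```text
t: 18.4
eef_pos: [521.0, -285.6, 194.1]
tcp_rot: [3.141, -0.0, 2.903]
ft_force: [0.9, -1.1, -1.3]
opening: 0.599
grip_force: 0.0
```

Emit:
{"name": "servo_tool", "arguments": {
  "moves": [0,0,-0.06,0,0.6,0,0,-0.12,0,0.6,0,0,-0.17,0,0.6,0,0,-0.2,0,0.6,0,0,-0.215,0,0.6,0,0,-0.215,0,0.6,0,0,-0.215,0,0,0,0,-0.215,0,0,0,0,-0.215,0,0,0,0,-0.215,0,0,0,0,-0.215,0,0,0,0,-0.215,0,0]
}}

```text
t: 19.4
eef_pos: [521.5, -285.8, 110.1]
tcp_rot: [-3.141, 0.001, 2.904]
ft_force: [-0.9, -0.9, 5.1]
opening: 0.347
grip_force: 30.0
```

Emit:
{"name": "servo_tool", "arguments": {
  "moves": [0,0,0.02,0,0,0,0,0.05,0,0,0,0,0.08,0,0,0,0,0.12,0,0,0,0,0.16,0,0,0,0,0.2,0,0,0,0,0.25,0,0,0,0,0.3,0,0,0,0,0.35,0,0,0,0,0.37,0,0,0,0,0.37,0,0]
}}

```text
t: 20.32
eef_pos: [521.6, -285.7, 259.3]
tcp_rot: [-3.141, 0.003, 2.904]
ft_force: [-1.2, 0.4, -1.9]
opening: 0.348
grip_force: 30.0
```

```bash
python3 look.py 5
```

```text
[ 520.9 -285.3  256.7] [-0.6 -0.3 -4.1] 29.998813387937844 20.4167
```

View pics/look5.png

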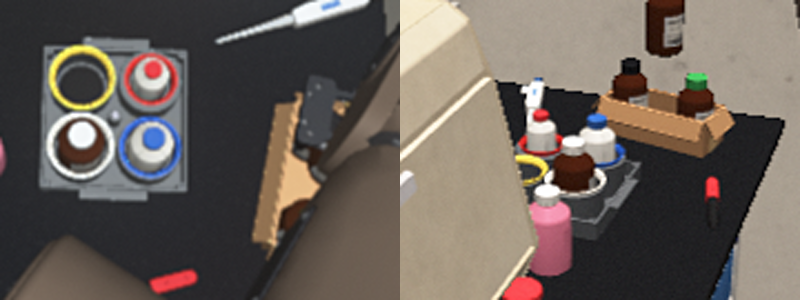

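The yellow bottle is out and the black and green ones still stand. Over to the yellow seat.

Emit:
{"name": "servo_tool", "arguments": {
  "moves": [0.02,0.05,0,0,0,0.05,0.12,0,0,0,0.09,0.2,0,0,0,0.13,0.28,0,0,0,0.17,0.37,0,0,0,0.21,0.46,0,0,0,0.25,0.55,0,0,0,0.29,0.63,0,0,0,0.32,0.7,0,0,0,0.337,0.737,0,0,0,0.337,0.737,0,0,0,0.337,0.737,0,0,0]
}}

```text
t: 21.42
eef_pos: [655.7, 9.6, 255.9]
tcp_rot: [-3.141, -0.002, 2.906]
ft_force: [-0.1, -0.2, -2.6]
opening: 0.347
grip_force: 30.0
```

Emit:
{"name": "servo_tool", "arguments": {
  "moves": [0,0,-0.02,0,0,0,0,-0.08,0,0,0,0,-0.15,0,0,0,0,-0.22,0,0,0,0,-0.28,0,0,0,0,-0.32,0,0,0,0,-0.34,0,0,0,0,-0.35,0,0,0,0,-0.35,0,0,0,0,-0.35,0,0]
}}

```text
t: 22.25
eef_pos: [656.4, 8.7, 118.3]
tcp_rot: [3.141, 0.001, 2.904]
ft_force: [0.3, 0.4, -3.5]
opening: 0.349
grip_force: 30.0
```

Emit:
{"name": "servo_tool", "arguments": {
  "moves": [0,0,-0.003,0,0,0,0,-0.005,0,0,0,0,-0.007,0,0,0,0,-0.009,0,0,0,0,-0.01,0,0,0,0,-0.01,0,0]
}}

```text
t: 22.75
eef_pos: [656.4, 9.2, 114.2]
tcp_rot: [3.141, 0.001, 2.904]
ft_force: [-0.5, -0.0, 3.2]
opening: 0.348
grip_force: 30.0
```

Emit:
{"name": "servo_tool", "arguments": {
  "moves": [0,0,0,0,0.4,0,0,0,0,0.6,0,0,0,0,0.6,0,0,0,0,0.6,0,0,0,0,0.6,0,0,0.05,0,0.6,0,0,0.15,0,0.6,0,0,0.25,0,0.6,0,0,0.33,0,0.6,0,0,0.33,0,0.6]
}}

```text
t: 23.58
eef_pos: [658.1, 9.1, 252.6]
tcp_rot: [3.14, 0.01, 2.904]
ft_force: [0.4, 0.2, -0.1]
opening: 0.599
grip_force: 0.0
```

Emit:
{"name": "servo_tool", "arguments": {
  "moves": [-0.05,0.03,0,0,0.6,-0.12,0.06,0,0,0.6,-0.2,0.1,0,0,0.6,-0.28,0.15,0,0,0.6,-0.36,0.2,0,0,0.6,-0.44,0.28,0,0,0.6,-0.5,0.36,0,0,0.6,-0.55,0.44,0,0,0.6,-0.55,0.5,0,0,0.6,-0.55,0.5,0,0,0.6,-0.55,0.5,0,0,0.6]
}}

```text
t: 24.5
eef_pos: [435.7, 210.1, 245.4]
tcp_rot: [3.141, 0.0, 2.907]
ft_force: [-0.5, -0.8, -0.6]
opening: 0.6
grip_force: 0.0
```

```bash
python3 look.py 6
python3 - <<'E'
from h import *
W=cloud("top",np.load("pics/top6.npy"));p=cv2.imread("pics/top6.png")
for n,c,b,z in[("red","red",(277,143,291,155),114),("blue","blue",(277,175,291,190),120),("white","white",(242,172,258,190),123),("yellow","yellow",(242,142,258,162),124)]:
    m=mask(p,c)[b[1]:b[3],b[0]:b[2]]>0
    w=W[b[1]:b[3],b[0]:b[2]][m]; w=w[w[:,2]>95]; print(n,len(w),w.mean(0).round(1) if len(w) else 0, np.median(w[:,2]) if len(w) else 0, "expect",z)
E
```

```text
[436.1 208.8 245.3] [ 0.4 -0.4  0. ] 0.0 24.6
red 40 [652.  -78.9 114. ] 113.76183597097275 expect 114
blue 69 [562.7 -77.7 120.3] 120.41799804936406 expect 120
white 118 [564.8  11.6 132.6] 123.58706189648416 expect 123
yellow 138 [656.4   9.8 121.5] 123.47747997891426 expect 124
```

View pics/look6.png

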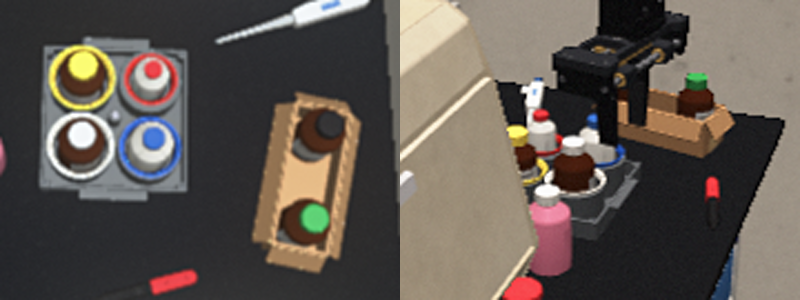

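All four bottles are centred, upright and at their seated heights. The green and black ones still stand in the carton.

```bash
python3 -c "
from cell import *
print(job_done())"
```

```text
the job is handed in; nothing more can be done
None
```

The job is handed in: the white-, blue-, red- and yellow-capped bottles stand upright on the floors of their matching seats, the green and black ones still stand in the carton, and it took about 25 s.

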